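# Sound the bore and fit the matching shelf peg

## Task

The printer shelf on this cart rests on three pegs in the pale wooden bearer, and one is missing. Gently sound the empty bore to its bottom with the depth rod and put the rod back in its own well in the white tray; then take the one peg that suits that depth and press it home, past the bore's sprung catch and down to the bottom, so its top comes level with the two pegs already there. Push softly, leave the other two pegs standing in the tray, and don't disturb the desk things around.

Things in the scene. Friction and masses are not known exactly. Their poses are not given: they have to be found in the camera images.
- bearer: fixed pale wood block 60 (x) by 200 (y) by 66 mm high; origin at the centre of its underside, z up. Two fixed aluminium pegs with 16 mm square heads stand 36 mm out of its top at y = 0 and y = +70 mm; the empty bore is at y = -70 mm. Pushing on it with more than 50 N would harm it.
- bore (a point): centre of the mouth of the empty blind bore, in the bearer's top face; axes as the bearer's. The bore is 18.5 mm wide, upright, with a 1.5 mm chamfer and a flat felt-lined bottom 30, 42 or 54 mm below the mouth: which one is not known and varies. Each peg is 36 mm longer than the bore depth that it suits.
- ball_catch (a point): point on the bore's axis 14 mm below the mouth, level with a sprung ball catch that bulges 4 mm into the bore from its +x side. The rod passes clear of it, held central or 1 mm towards -x; a peg's foot must be pushed past it with about 4 to 8 N, after which the peg slides down freely.
- level_peg_top (a point): centre of the top of the fixed peg at the bearer's middle, 36 mm above the bearer's top: the height that the new peg's top must reach.
- tray: fixed white plastic cartridge tray, a block 70 (x) by 240 (y) by 40 mm high; origin at the centre of its underside, z up. Four wells 30 mm deep in a row at y = +90 mm (9 mm wide, for the rod) and y = +30, -30, -90 mm (18 mm wide, one peg in each).
- rod_well (a point): centre of the mouth of the rod's well in the tray's top face, 40 mm above the tray's underside; the well is 9 mm wide and 30 mm deep.
- rod: loose depth rod, 102 mm long, standing in its well: steel shank 7 mm in diameter and 62 mm long below a square wooden handle 16 by 16 by 40 mm. Origin at the centre of its lower end, z up along the rod. About 40 g.
- rod_tip (a point): centre of the rod's flat lower end.
- rod_handle (a point): centre of the rod's handle, 82 mm above the tip; handle sides are parallel to the rod's x and y axes.
- peg_short: the shortest of three loose turned aluminium pegs, 66 mm long, standing in one of the tray's wells (which one varies). Origin: centre of its underside; z up along the peg. Square head 16 by 16 mm over the top 28 mm (the part to grip; sides along its x and y, roughly along the tray's); below it round: 16 mm diameter for 12 mm, a 12 mm waist, and a 16 mm foot 8 mm high with a 2.5 mm chamfer. 35 g.
- peg_medium: the middle of three loose turned aluminium pegs, 78 mm long, standing in one of the tray's wells (which one varies). Origin: centre of its underside; z up along the peg. Square head 16 by 16 mm over the top 28 mm (the part to grip; sides along its x and y, roughly along the tray's); below it round: 16 mm diameter for 12 mm, a 12 mm waist, and a 16 mm foot 8 mm high with a 2.5 mm chamfer. 35 g.
- peg_long: the longest of three loose turned aluminium pegs, 90 mm long, standing in one of the tray's wells (which one varies). Origin: centre of its underside; z up along the peg. Square head 16 by 16 mm over the top 28 mm (the part to grip; sides along its x and y, roughly along the tray's); below it round: 16 mm diameter for 12 mm, a 12 mm waist, and a 16 mm foot 8 mm high with a 2.5 mm chamfer. 35 g.
- peg_short_top (a point): centre of the top of peg_short
- peg_medium_top (a point): centre of the top of peg_medium
- peg_long_top (a point): centre of the top of peg_long
- stapler: red stapler, 36 by 150 by 55 mm, bystander; origin under its centre, long along y
- clip: chrome binder clip lying down, 68 by 41 by 18 mm, bystander; origin under its body
- pencil: green mechanical pencil 140 mm long, 9 mm thick, lying along its y, bystander; origin under its middle
- dish: white ceramic dish of erasers, 84 mm across, 28 mm high, bystander; origin under its centre
Mind the look-alikes: they are no part of the job. Leave any black look-alike of the peg_short alone. What is shaped like the rod but purple is not meant.

How it is judged:
On the way, in this order (a step that is already met when the one before it is completed fails the run):
1. the depth rod, upright, rests on the bottom of the empty bore (horizontal distance between rod_tip and bore below 0.009 m and z of rod_tip in the frame of bore below -0.0275 m and angle between rod's own z axis and vertical below 0.2 rad and contact force between rod and bearer above 0.7 N and linear speed of rod below 0.01 m/s), for 0.1 s.
2. the depth rod stands in its well in the tray again, let go (horizontal distance between rod_tip and rod_well below 0.008 m and z of rod_tip in the frame of rod_well below -0.026 m and angle between rod's own z axis and vertical below 0.2 rad and linear speed of rod below 0.02 m/s and contact force between rod and the fingers below 0.1 N), for 0.2 s.
3. the matching peg is home in the bore, its top level with the fixed pegs, and let go (((z of peg_short_top in the frame of bore between 0.0335 and 0.0385 m and horizontal distance between peg_short_top and bore below 0.007 m and angle between peg_short's own z axis and vertical below 0.12 rad and linear speed of peg_short below 0.02 m/s and contact force between peg_short and the fingers below 0.1 N and distance of each of peg_medium, peg_long from where it was at the start of the episode below 0.015 m and angle between each of peg_medium, peg_long's own z axis and vertical below 0.2 rad) or (z of peg_medium_top in the frame of bore between 0.0335 and 0.0385 m and horizontal distance between peg_medium_top and bore below 0.007 m and angle between peg_medium's own z axis and vertical below 0.12 rad and linear speed of peg_medium below 0.02 m/s and contact force between peg_medium and the fingers below 0.1 N and distance of each of peg_short, peg_long from where it was at the start of the episode below 0.015 m and angle between each of peg_short, peg_long's own z axis and vertical below 0.2 rad) or (z of peg_long_top in the frame of bore between 0.0335 and 0.0385 m and horizontal distance between peg_long_top and bore below 0.007 m and angle between peg_long's own z axis and vertical below 0.12 rad and linear speed of peg_long below 0.02 m/s and contact force between peg_long and the fingers below 0.1 N and distance of each of peg_short, peg_medium from where it was at the start of the episode below 0.015 m and angle between each of peg_short, peg_medium's own z axis and vertical below 0.2 rad))), for 0.2 s.
At the end, for the whole second after the job is handed in: One peg rests in the bore, top within 2.5 mm of the fixed pegs' height and 7 mm of the bore's axis, tilted under 0.12 rad; the other two stand in their wells within 15 mm of their start, tilted under 0.2 rad; the rod stands released in its well, tip 26 mm or more down (all of step 2 and ((z of peg_short_top in the frame of bore between 0.0335 and 0.0385 m and horizontal distance between peg_short_top and bore below 0.007 m and angle between peg_short's own z axis and vertical below 0.12 rad and linear speed of peg_short below 0.02 m/s and contact force between peg_short and the fingers below 0.1 N and distance of each of peg_medium, peg_long from where it was at the start of the episode below 0.015 m and angle between each of peg_medium, peg_long's own z axis and vertical below 0.2 rad) or (z of peg_medium_top in the frame of bore between 0.0335 and 0.0385 m and horizontal distance between peg_medium_top and bore below 0.007 m and angle between peg_medium's own z axis and vertical below 0.12 rad and linear speed of peg_medium below 0.02 m/s and contact force between peg_medium and the fingers below 0.1 N and distance of each of peg_short, peg_long from where it was at the start of the episode below 0.015 m and angle between each of peg_short, peg_long's own z axis and vertical below 0.2 rad) or (z of peg_long_top in the frame of bore between 0.0335 and 0.0385 m and horizontal distance between peg_long_top and bore below 0.007 m and angle between peg_long's own z axis and vertical below 0.12 rad and linear speed of peg_long below 0.02 m/s and contact force between peg_long and the fingers below 0.1 N and distance of each of peg_short, peg_medium from where it was at the start of the episode below 0.015 m and angle between each of peg_short, peg_medium's own z axis and vertical below 0.2 rad))); the robot touches nothing.
It fails at once if the rod presses on the bearer with more than 50 N (contact force between rod and bearer above 50 N).
It fails at once if a peg presses on the bearer with more than 50 N (contact force between any of peg_short, peg_medium, peg_long and bearer above 50 N).
It fails at once if the hand strikes the bearer with more than 50 N (contact force between the fingers and bearer above 50 N).
It fails at once if the stapler, clip, pencil or dish is moved more than 20 mm (distance of any of stapler, clip, pencil, dish from where it was at the start of the episode above 0.02 m).
It also fails if it takes over 72 s, if anything falls off the work surface, if the arm or the gripper's body presses on something with over 40 N, if the wrist force passes 120 N, or if a joint passes its speed limit or range.

## Robot

A 7-joint arm with a two-finger parallel gripper is mounted at the origin on the work surface. World frame = base frame: x ahead of the robot, y to its left, z up, the work surface at z = 0. Lengths are in m, angles in rad, forces in N, time in s.
With the tool pointing down it reaches from about 0.425 to 0.975 m from the base axis. Payload 16.7 kg.
Tool frame: the origin (TCP) lies at the very end of the fingers, on their centre line; the grasp point (between the pads) lies 19 mm behind it; z points along the fingers, y is the line along which they close (so a half turn about z gives the same grasp; the last joint's range is limited). The gripper opens to 85 mm and grips with 20 to 120 N. Pads are 22 mm wide; open, the fingers measure 114 mm over their backs; the gripper's body (76 mm by 85 mm) begins 54 mm behind the grasp point. The pads swing forward as they close: fully open they stand 13 mm farther back than shut.
Start: joints at [-1.411, 0.426, 0.074, 1.606, -0.034, 1.111, -0.067], TCP at [0.206, 0.643, 0.231] pointing down, gripper open.
Joint ranges: [-2.85, 2.85], [-0.5, 2.14], [-1.23, 1.37], [0.21, 2.46], [-1.02, 4.16], [0.16, 2.05], [-2.73, 2.73]. Speed limits (rad/s): [1.89, 1.89, 2.39, 2.39, 3.01, 3.01, 3.01].

## Interface

Orientations are given as [roll, pitch, yaw] about the fixed x, y, z axes, in that order (R = Rz(yaw) Ry(pitch) Rx(roll)).
In Python, from bench import robot gives the robot as it stands.
- The arm moves only by the tool move_arm, never from a script. Its argument "commands" is one flat list of numbers, 5 for each row, row after row: the closure, from 0 (fully open) to 1 (shut), then the shift along the world's x, y, z in mm, then the turn about the world's z in rad. In form: [grip, tx, ty, tz, spin, grip, tx, ty, tz, spin, ...]. A call has 1 to 10 rows; each row is the pose to reach, as a shift and turn from the pose commanded when the call began; what a row does not reach only later rows make up. A row lasts 1/8 s, in which the tool goes at most 62.5 mm and 10.7 degrees, less where a joint would pass 70% of its speed; a pose out of reach is approached as far as the arm can. A call with a gripper value outside its range is refused whole. The fingers move at their own pace and stop on an object; the grip force is fixed at half the most. Time passes only in rows, so rows that repeat a pose let the fingers close. It gives the time, the measured TCP pose, the force, the opening and the grip force at its end, in the units of the state.
- robot.get_state(): the state, without advancing time (a new reading comes with each control period).
- robot.read_camera(name): name is "scene" or "top" or "wrist"; returns the picture (480x640x3 uint8, blue, green, red); there is no depth.
- robot.camera_info(name): a dict with "camera_matrix" (3x3 intrinsics, pixels), "R" (3x3) and "t" (3): a world point X has camera coordinates R X + t. Camera axes: x right, y down, z forward; pixel columns grow to the right and rows downward; lengths in m; the calibration is good to about 2 mm. A picture is of the moment at which its call begins: read the wrist's pose just before it. camera_info takes no time and is no camera call; for the wrist camera it gives the pose at the moment of the call.
- robot.finish_job(): hands the job in; it is judged then, once.
The state is a dict: "time_s": time; "joints": joint angles; "joint_velocities": joint speeds; "tau": joint torques, N m; "eef_pos": TCP position; "orientation": TCP orientation; "force": force on the tool from outside, world axes, zero at the start; "moment": the same for the moment, N m; "gripper_width": finger opening in m; "gripper_force": force on a finger pad.
Only numpy, scipy, OpenCV 4.12 (cv2) and the standard library are available. Lean on these libraries where they do the work, as an engineer would, in place of code of your own. Each camera call takes 0.05 s, during which the arm holds its last target. There are 200 camera calls.

## Working session

There is one attempt and no reset: what is moved stays moved. The work goes in short steps, Python scripts to look and compute and a tool call to move; the robot and the scene stay as the last step left them, time stands still between calls to the robot, and variables do not carry over. Pictures are saved under pics/ and viewed, at most 10 in all, crops included, and the job is handed in when it is done.

Besides the shell and the picture viewer there is one more tool, called after "Call:" in YAML: its name, and indented under it one key for each argument. move_arm: Moves the arm, as the interface text tells. Its arguments: {"type":"object","properties":{"commands":{"type":"array","items":{"type":"number"}}},"required":["commands"]}

```bash
mkdir -p pics; ls
python3 - <<'E'
from bench import robot
import cv2,numpy as np
s=robot.get_state();print({k:np.round(v,3) for k,v in s.items()})
for n in("scene","top"):
    i=robot.camera_info(n);print(n,np.round(i["camera_matrix"],1).tolist(),np.round(-i["R"].T@i["t"],3),np.round(i["R"],2).tolist())
    cv2.imwrite(f"pics/{n}0.png",robot.read_camera(n))
E
```

```text
pics
{'time_s': np.float64(0.0), 'joints': array([-1.41 ,  0.427,  0.074,  1.607, -0.034,  1.111, -0.067]), 'joint_velocities': array([-0.002,  0.001, -0.   ,  0.001, -0.001, -0.   ,  0.001]), 'tau': array([ 2.0000e-03, -9.4988e+01,  3.7610e+00, -4.6353e+01,  1.9000e-02,
        1.0000e-02,  0.0000e+00]), 'eef_pos': array([0.206, 0.642, 0.231]), 'orientation': array([-3.14 ,  0.   ,  2.832]), 'force': array([ 0.576, -0.705,  0.235]), 'moment': array([-0.026,  0.004, -0.043]), 'gripper_force': np.float64(0.0), 'gripper_width': np.float64(0.086)}
scene [[556.1, 0.0, 323.8], [0.0, 556.1, 232.2], [0.0, 0.0, 1.0]] [1.239 0.274 0.719] [[-0.44, 0.9, 0.0], [0.59, 0.29, -0.75], [-0.68, -0.33, -0.66]]
top [[453.8, 0.0, 322.3], [0.0, 453.8, 238.4], [0.0, 0.0, 1.0]] [ 0.376 -0.087  0.913] [[0.02, -1.0, -0.0], [-0.98, -0.02, -0.2], [0.2, 0.01, -0.98]]
```

View pics/scene0.png

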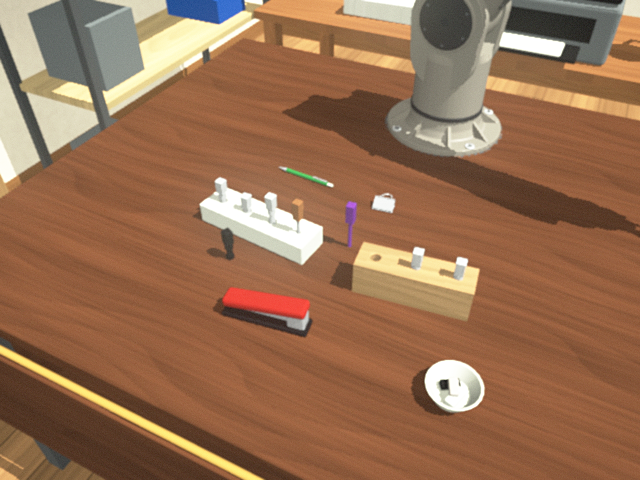

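View pics/top0.png

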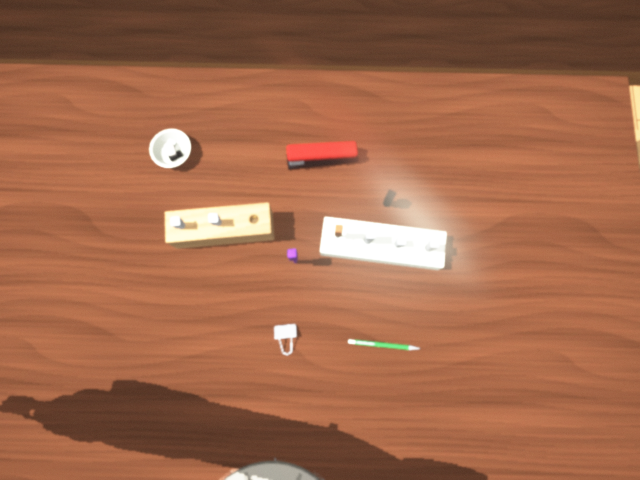

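Scene camera: bearer with its empty bore at (377,258), fixed pegs at (418,258) and (461,268). Tray: pegs at (221,188), (246,202) and (271,205), brown-handled rod at (298,212). Top camera: bore (253,219), rod (338,231), tray (385,243).
Rod candidates are the brown one at scene (298,212) and the purple one at (350,212), which is a decoy. Peg candidates are the three in the tray; the black look-alike at (229,240) is a decoy. I'll enlarge both views for closer reading.

Run:
```python
import cv2,numpy as np
a=cv2.imread("pics/scene0.png");b=cv2.imread("pics/top0.png")
def crop(im,x,y,w,h,k):
    c=cv2.resize(im[y:y+h,x:x+w],None,fx=k,fy=k,interpolation=cv2.INTER_CUBIC)
    for u in range((x+9)//10*10,x+w,10):
        cv2.line(c,((u-x)*k,0),((u-x)*k,8 if u%50 else 20),(0,255,255),1)
        if u%20==0: cv2.putText(c,str(u),((u-x)*k,30),0,.35,(0,255,255),1)
    for v in range((y+9)//10*10,y+h,10):
        cv2.line(c,(0,(v-y)*k),(8,(v-y)*k),(0,255,255),1)
        if v%20==0: cv2.putText(c,str(v),(10,(v-y)*k+4),0,.35,(0,255,255),1)
    return c
# scene tray|bearer top, then top-view below
t=np.hstack([crop(a,195,172,135,92,3),crop(a,345,172,131,92,3)][:2])
c=crop(a,194,170,160,100,5)
cv2.imwrite("pics/sc1.png",crop(a,195,170,290,150,2) if 0 else c)
cv2.imwrite("pics/tp1.png",np.vstack([crop(b,316,210,140,65,5)[:, :700],crop(b,160,198,140,55,5)]))
```

```text
(no output)
```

View pics/sc1.png

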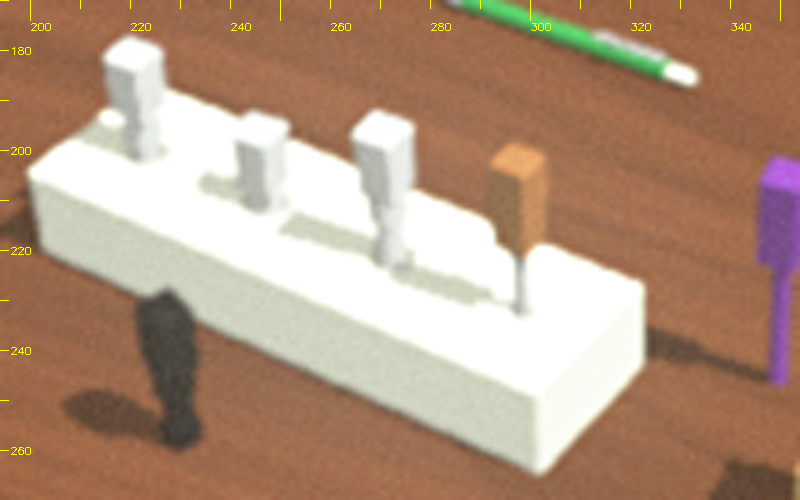

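View pics/tp1.png

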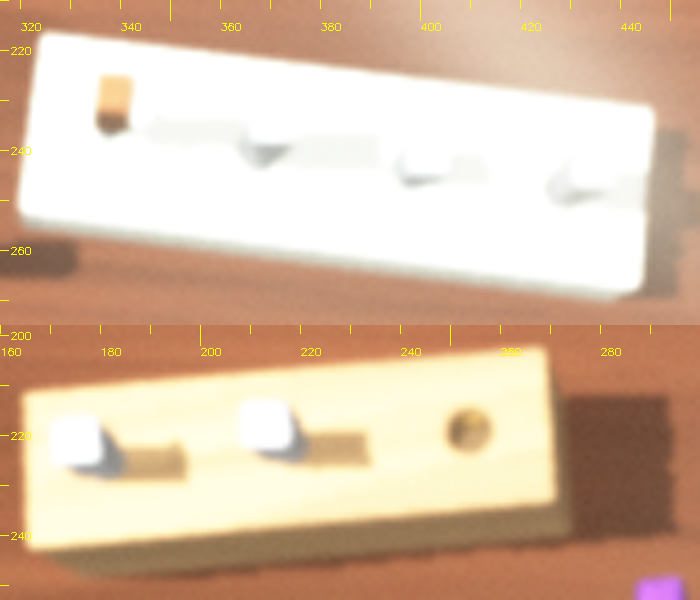

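```bash
cat > h.py <<'E'
import numpy as np,cv2
from bench import robot
from scipy.optimize import least_squares
def cam(n):
    i=robot.camera_info(n);return i["camera_matrix"],i["R"],i["t"]
def proj(c,X):
    p=(c[0]@(c[1]@np.atleast_2d(X).T+np.reshape(c[2],(3,1))));return (p[:2]/p[2]).T
def tri(ca,pa,cb,pb):
    f=lambda c:c[0]@np.c_[c[1],c[2]]
    X=cv2.triangulatePoints(f(ca),f(cb),np.float64(pa).reshape(2,1),np.float64(pb).reshape(2,1)).ravel();return X[:3]/X[3]
def onplane(c,p,z):
    d=c[1].T@np.linalg.inv(c[0])@np.r_[p,1];o=-c[1].T@np.ravel(c[2]);return o+d*(z-o[2])/d[2]
E
python3 - <<'E'
from h import *
np.set_printoptions(precision=4,suppress=True)
S,T=cam("scene"),cam("top")
P=dict(rodtop=((297.5,201.5),(338.5,228.5)),bore=((377,258),(253.5,219)),tl=((200,204),(445,231)),tr=((301,248),(323.5,216.5)),tr2=((321,226),(319.5,254)))
for k,(a,b) in P.items():
    X=tri(S,a,T,b);print(k,X,proj(S,X)-a,proj(T,X)-b)
def fit(L,obs):
    def f(v):
        R=np.array([[np.cos(v[2]),-np.sin(v[2])],[np.sin(v[2]),np.cos(v[2])]])
        r=[]
        for c,l,p in obs: r.append(proj(c,np.r_[v[:2]+R@np.array(l[:2]),l[2]])[0]-p)
        return np.ravel(r)
    s=least_squares(f,L,loss="soft_l1");return s.x,f(s.x).reshape(-1,2)
t=.04
tray=fit([.55,-.2,0],[(T,(.035,.12,t),(323.5,216.5)),(T,(.035,-.12,t),(445,231)),(T,(-.035,.12,t),(319.5,253)),(T,(-.035,-.12,t),(442.5,268)),
 (S,(.035,-.12,t),(200,204)),(S,(.035,.12,t),(301,248)),(S,(-.035,.12,t),(321,226)),(S,(.035,.12,0),(302,264.5))])
t=.066
be=fit([.55,.2,0],[(T,(.03,.1,t),(163,211)),(T,(.03,-.1,t),(267.5,202.5)),(T,(-.03,-.1,t),(269.5,234)),(T,(-.03,.1,t),(165,242.5)),(T,(0,-.07,t),(253.5,219)),(S,(0,-.07,t),(377,258))])
print("tray",*tray);print("bearer",*be)
for o,ys in((tray[0],(.09,.03,-.03,-.09)),(be[0],(-.07,0,.07))):
    for y in ys: print(y,o[0]-np.sin(o[2])*y,o[1]+np.cos(o[2])*y)
# far bearing of pegs heights: head-top pixel in scene at well xy
o=tray[0]
for y,p in((.03,(269,195)),(-.03,(244.5,196)),(-.09,(220,180))):
    xy=np.array([o[0]-np.sin(o[2])*y,o[1]+np.cos(o[2])*y]); 
    print(y,[ (z,proj(S,np.r_[xy,z])[0]) for z in(.076,.088,.1)],p)
E
```

```text
rodtop [ 0.561  -0.1098  0.1096] [[-0.08   -0.0094]] [[-0.1083  0.0474]]
bore [0.5864 0.0545 0.0629] [[-0.6768 -0.0053]] [[-0.8418  0.2956]]
tl [ 0.5763 -0.321   0.0406] [[-0.2191 -0.0561]] [[-0.2964  0.1606]]
tr [ 0.6009 -0.0826  0.0414] [[0.3058 0.0317]] [[ 0.3835 -0.1651]]
tr2 [ 0.5268 -0.0782  0.038 ] [[0.9297 0.0703]] [[ 1.2451 -0.518 ]]
tray [ 0.5526 -0.199  -0.1013] [[ 0.6044  0.6672]
 [ 0.0836  0.7527]
 [ 0.1893 -1.3241]
 [ 0.0711 -1.2496]
 [-0.2246 -0.2416]
 [ 0.4388  0.088 ]
 [ 1.195   0.565 ]
 [-0.057  -0.484 ]]
bearer [0.5783 0.1236 0.1114] [[ 0.8625  0.6381]
 [-0.2371  0.2517]
 [-0.2305 -1.1178]
 [-0.5752 -0.4958]
 [-0.81    0.0586]
 [-0.7921 -1.5339]]
0.09 0.5617262398872356 -0.10941760954886166
0.03 0.5556570027851159 -0.1691098566249959
-0.03 0.5495877656829963 -0.22880210370113008
-0.09 0.5435185285808766 -0.2884943507772643
-0.07 0.5860981360026611 0.05399607275038565
0 0.5783128048588864 0.12356178714319392
0.07 0.5705274737151116 0.1931275015360022
0.03 [(0.076, array([271.0988, 205.3886])), (0.088, array([270.713 , 200.2802])), (0.1, array([270.3212, 195.0922]))] (269, 195)
-0.03 [(0.076, array([245.4742, 194.8794])), (0.088, array([244.9036, 189.8076])), (0.1, array([244.3244, 184.6586]))] (244.5, 196)
-0.09 [(0.076, array([220.9793, 184.8335])), (0.088, array([220.2405, 179.8001])), (0.1, array([219.4906, 174.6918]))] (220, 180)
```

Call:
move_arm:
  commands: [0, 45, -80, 10, -0.15, 0, 90, -160, 20, -0.3, 0, 130, -220, 20, -0.45, 0, 160, -280, 20, -0.6, 0, 190, -340, 20, -0.75, 0, 220, -400, 20, -0.9, 0, 250, -460, 20, -1.05, 0, 280, -520, 20, -1.2, 0, 310, -580, 20, -1.3, 0, 340, -640, 20, -1.36]

```text
time_s: 1.35
eef_pos: [0.501, 0.0911, 0.2514]
orientation: [3.141, -0.001, 1.469]
force: [1.3, 0.8, -0.4]
gripper_width: 0.0858
gripper_force: 0.0
```

Call:
move_arm:
  commands: [0, 15, -30, 0, 0, 0, 15, -50, 0, 0, 0, 15, -50, 0, 0]

```text
time_s: 1.72
eef_pos: [0.5154, 0.0414, 0.2511]
orientation: [-3.141, 0.0, 1.469]
force: [0.6, 0.1, -1.2]
gripper_width: 0.0853
gripper_force: 0.0
```

Run:
```python
from h import *
np.set_printoptions(precision=4,suppress=True)
s=robot.get_state();print(s["time_s"],s["eef_pos"],s["orientation"],s["joints"],s["force"])
c=cam("wrist");print("cam",-c[1].T@c[2],c[0])
cv2.imwrite("pics/w1.png",robot.read_camera("wrist"))
for n,X in dict(bore=(.586,.054,.066),rodtop=(.5615,-.1095,.112),well=(.5617,-.1094,.04),lp=(.5557,-.1691,.1),sp=(.5496,-.2288,.076)).items(): print(n,proj(c,X))
np.savez("w1.npz",*c)
```

```text
1.725 [0.5154 0.0414 0.2511] [-3.1411  0.0003  1.469 ] [-0.7787  0.1616  0.6489  1.9618 -0.1118  1.0539 -0.1824] [ 0.5574  0.1387 -1.1579]
cam [0.5228 0.1133 0.3922] [[351.7464   0.     319.9159]
 [  0.     351.7464 237.0403]
 [  0.       0.       1.    ]]
bore [[394.4492 192.0811]]
rodtop [[385.6018 374.9933]]
well [[374.5022 333.0988]]
lp [[380.7143 417.0388]]
sp [[374.6658 443.7681]]
```

View pics/w1.png

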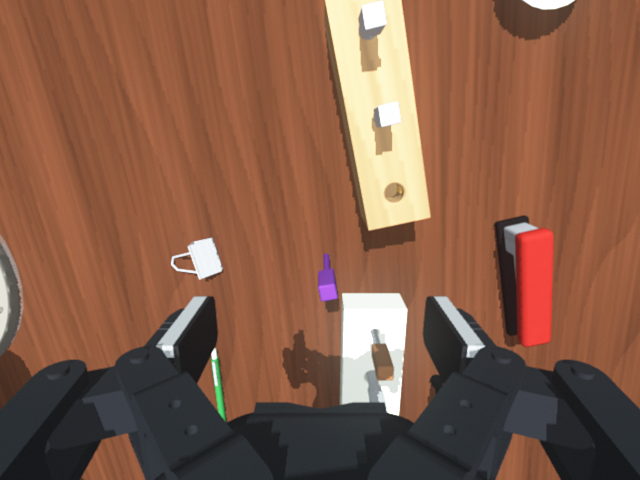

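Wrist view: bore at (395,191), predicted (394,192), so the two agree. The brown rod's top is at (383,373), predicted (386,375), and purple rod is off at (327,290). Moving to the rod.

Call:
move_arm:
  commands: [0, 20, -50, -25, 0, 0, 35, -100, -60, 0, 0, 46, -151, -91, 0, 0, 46, -151, -91, 0, 0, 46, -151, -135, 0, 0, 46, -151, -178, 0, 0, 46, -151, -178, 0, 0, 46, -151, -178, 0]

```text
time_s: 2.78
eef_pos: [0.5624, -0.1074, 0.0747]
orientation: [3.14, -0.0, 1.473]
force: [0.6, -0.1, 1.2]
gripper_width: 0.0854
gripper_force: 0.0
```

Call:
move_arm:
  commands: [0.6, 0, 0, 0, 0, 1, 0, 0, 0, 0, 1, 0, 0, 0, 0, 1, 0, 0, 0, 0, 1, 0, 0, 0, 0, 1, 0, 0, 0, 0]

```text
time_s: 3.52
eef_pos: [0.5616, -0.1081, 0.0735]
orientation: [3.142, -0.0, 1.472]
force: [-1.3, 0.5, 6.2]
gripper_width: 0.0154
gripper_force: 58.2
```

Call:
move_arm:
  commands: [1, 0, 0, 20, 0, 1, 0, 0, 60, 0, 1, 0, 0, 90, 0, 1, 6, 42, 90, 0, 1, 12, 84, 90, 0, 1, 18, 126, 90, 0, 1, 23, 162, 90, 0, 1, 23, 162, 80, 0, 1, 23, 162, 75, 0, 1, 23, 162, 75, 0]

```text
time_s: 4.78
eef_pos: [0.5843, 0.0526, 0.1483]
orientation: [-3.141, 0.0, 1.47]
force: [-0.0, -0.2, -0.7]
gripper_width: 0.0151
gripper_force: 59.0
```

Run:
```python
from h import *
np.set_printoptions(precision=4,suppress=True)
s=robot.get_state();print(s["time_s"],s["eef_pos"],s["orientation"],s["force"])
def crop(im,x,y,w,h,k):
    c=cv2.resize(im[y:y+h,x:x+w],None,fx=k,fy=k,interpolation=cv2.INTER_CUBIC)
    for u in range((x+9)//10*10,x+w,10):
        cv2.line(c,((u-x)*k,0),((u-x)*k,8),(0,255,255),1)
        if u%20==0: cv2.putText(c,str(u),((u-x)*k,22),0,.4,(0,0,255),1)
    for v in range((y+9)//10*10,y+h,10):
        cv2.line(c,(0,(v-y)*k),(8,(v-y)*k),(0,255,255),1)
        if v%20==0: cv2.putText(c,str(v),(10,(v-y)*k+4),0,.4,(0,0,255),1)
    return c
c=cam("wrist");w=robot.read_camera("wrist");a=robot.read_camera("scene")
tip=s["eef_pos"]-[0,0,.063]
X=[tip,tip+[0,0,.02],(.586,.054,.066)]
print(proj(c,X),proj(cam("scene"),X))
u=proj(c,X[0])[0].astype(int)
cv2.imwrite("pics/h1.png",np.hstack([crop(w,u[0]-35,u[1]-55,70,100,6)[:600,:400],crop(a,345,210,66,100,6)[:600,:396]]))
```

```text
4.775 [0.5843 0.0526 0.1483] [-3.1412  0.0005  1.47  ] [-0.0057 -0.1847 -0.6769]
[[320.474  255.8295]
 [320.4767 267.7635]
 [322.813  243.9999]] [[376.6204 247.2388]
 [377.4177 238.3633]
 [376.2319 256.431 ]]
```

View pics/h1.png

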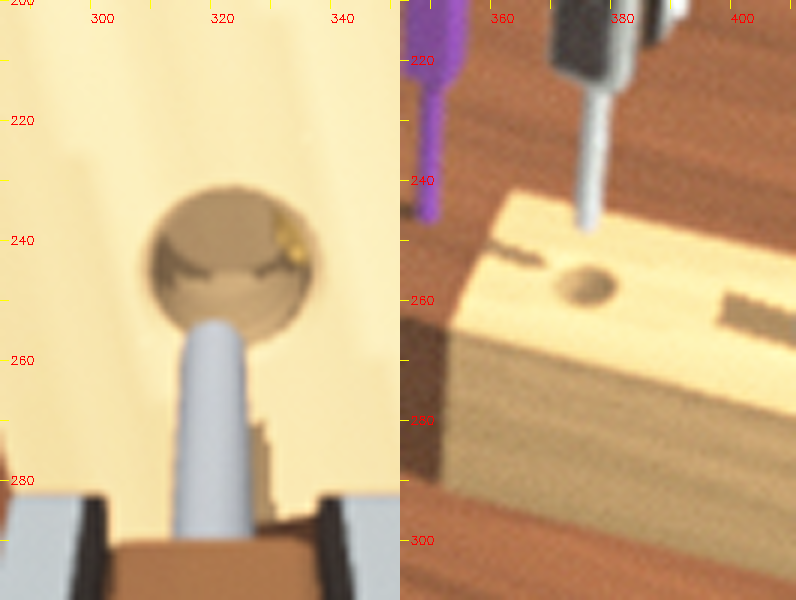

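Wrist crop: bore centre at (322,244.5), rod tip centre about (319.5,258), catch on the right. The scene crop agrees. Correction is about +1.5, +2.5 mm. Going in.

Call:
move_arm:
  commands: [1, 1.5, 2.5, 0, 0, 1, 1.5, 2.5, -10, 0, 1, 1.5, 2.5, -25, 0, 1, 1.5, 2.5, -38, 0, 1, 1.5, 2.5, -45, 0, 1, 1.5, 2.5, -45, 0, 1, 1.5, 2.5, -45, 0]

```text
time_s: 5.75
eef_pos: [0.5863, 0.0564, 0.1035]
orientation: [3.141, -0.0, 1.472]
force: [1.1, 1.0, 0.2]
gripper_width: 0.015
gripper_force: 59.0
```

Call:
move_arm:
  commands: [1, 0, 0, -1.5, 0, 1, 0, 0, -3, 0, 1, 0, 0, -4, 0, 1, 0, 0, -4, 0]

```text
time_s: 6.25
eef_pos: [0.5862, 0.0565, 0.0995]
orientation: [3.141, -0.0, 1.472]
force: [-1.6, -0.3, 4.3]
gripper_width: 0.0152
gripper_force: 59.8
```

Call:
move_arm:
  commands: [1, 0, 0, -0.7, 0, 1, 0, 0, -0.7, 0, 1, 0, 0, -0.7, 0]

```text
time_s: 6.62
eef_pos: [0.5864, 0.0565, 0.0992]
orientation: [3.141, -0.001, 1.472]
force: [-3.0, 0.2, 12.1]
gripper_width: 0.0152
gripper_force: 61.0
```

Run:
```python
from h import *
s=robot.get_state();print(s["eef_pos"],s["force"],s["moment"])
w=robot.read_camera("wrist")
cv2.imwrite("pics/h2.png",cv2.resize(w[190:310,250:400],None,fx=4,fy=4,interpolation=cv2.INTER_CUBIC))
s=robot.get_state();print(s["eef_pos"],s["force"])
```

```text
[0.58639452 0.05647077 0.09924713] [-2.99532808  0.22753693 12.1069057 ] [0.02178099 0.90401154 0.00131156]
[0.58640319 0.05650011 0.09925589] [-2.90582895 -0.15787632 12.75378321]
```

View pics/h2.png

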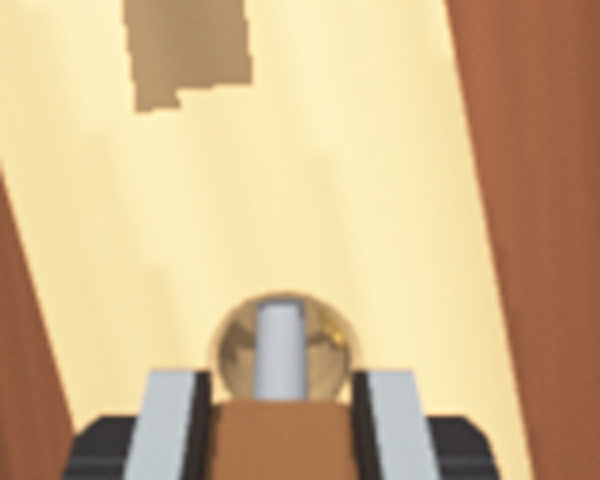

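Wrist crop: shank central, slightly towards −x, clear of the catch. Contact is at TCP z 0.0993, so the tip is at 0.036 and the depth is 30 mm: peg_short (tray y −30). Putting the rod back.

Call:
move_arm:
  commands: [1, 0, 0, 10, 0, 1, 0, 0, 40, 0, 1, 0, 0, 68, 0, 1, -6, -41, 68, 0, 1, -12, -82, 68, 0, 1, -18, -123, 68, 0, 1, -24.8, -164.6, 60, 0, 1, -24.8, -164.6, 30, 0, 1, -24.8, -164.6, 22, 0, 1, -24.8, -164.6, 22, 0]

```text
time_s: 7.92
eef_pos: [0.5613, -0.1077, 0.1206]
orientation: [-3.141, 0.0, 1.472]
force: [0.7, 0.7, 1.0]
gripper_width: 0.0153
gripper_force: 58.9
```

Call:
move_arm:
  commands: [1, 0, 0, 0, 0, 1, 0, 0, 0, 0]

```text
time_s: 8.18
eef_pos: [0.5618, -0.1078, 0.1213]
orientation: [3.141, -0.0, 1.472]
force: [0.3, 0.2, -0.0]
gripper_width: 0.0156
gripper_force: 58.9
```

Call:
move_arm:
  commands: [1, 0, 0, -8, 0, 1, 0, 0, -14, 0, 1, 0, 0, -18, 0, 1, 0, 0, -21, 0, 1, 0, 0, -23, 0, 1, 0, 0, -23, 0]

```text
time_s: 8.93
eef_pos: [0.5612, -0.1082, 0.0975]
orientation: [-3.141, 0.0, 1.472]
force: [0.2, -0.5, -0.0]
gripper_width: 0.0155
gripper_force: 58.9
```

Entered cleanly (tip 6 mm down).

Call:
move_arm:
  commands: [1, 0, 0, -6, 0, 1, 0, 0, -12, 0, 1, 0, 0, -18, 0, 1, 0, 0, -21, 0, 1, 0, 0, -22.5, 0, 1, 0, 0, -22.5, 0]

```text
time_s: 9.68
eef_pos: [0.5613, -0.1082, 0.075]
orientation: [-3.141, -0.0, 1.472]
force: [-0.4, 0.2, -0.4]
gripper_width: 0.0153
gripper_force: 58.9
```

Call:
move_arm:
  commands: [0.7, 0, 0, 0, 0, 0.4, 0, 0, 0, 0, 0, 0, 0, 0, 0, 0, 0, 0, 0, 0, 0, 0, 0, 0, 0, 0, 0, 0, 40, 0, 0, 0, 0, 80, 0, 0, -6, -50, 80, 0, 0, -12, -100, 80, 0, 0, -12, -120, 80, 0]

```text
time_s: 10.92
eef_pos: [0.5483, -0.2313, 0.1554]
orientation: [3.141, 0.001, 1.469]
force: [0.9, -0.3, 0.1]
gripper_width: 0.0851
gripper_force: 0.0
```

Run:
```python
from h import *
np.set_printoptions(precision=4,suppress=True)
s=robot.get_state();print(s["time_s"],s["eef_pos"],s["orientation"],s["force"])
c=cam("wrist");w=robot.read_camera("wrist")
X=[(.5496,-.2288,z) for z in(.076,.04)]+[(.5557,-.1691,.1),(.5617,-.1094,.112)]
print(proj(c,X));np.savez("w3.npz",*c)
cv2.imwrite("pics/w3.png",w)
```

```text
10.925 [ 0.5483 -0.2313  0.1554] [3.1412 0.0008 1.4686] [ 0.9186 -0.2973  0.1336]
[[321.932  243.7535]
 [321.6984 229.38  ]
 [322.2365 151.8071]
 [322.3055  19.8352]]
```

View pics/w3.png

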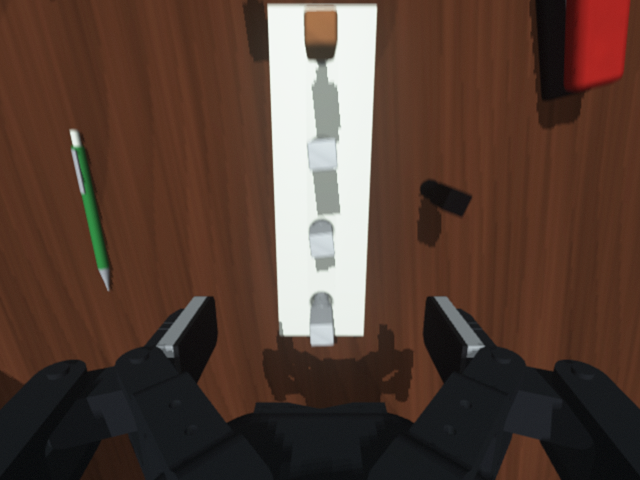

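Wrist view: the rod stands in its well again, top at (320,24). Pegs in the tray are long (322,155), short (321,246) and medium (321,333). The short peg reads about 1.5 mm further to −y than predicted, so I take it at (0.549, −0.230).

Call:
move_arm:
  commands: [0, 1, 1, -40, 0, 0, 1, 1, -80, 0, 0, 1, 1, -107, 0, 0, 1, 1, -107, 0, 0.6, 1, 1, -107, 0, 1, 1, 1, -107, 0, 1, 1, 1, -107, 0, 1, 1, 1, -107, 0, 1, 1, 1, -107, 0, 1, 1, 1, -107, 0]

```text
time_s: 12.22
eef_pos: [0.5506, -0.2272, 0.0486]
orientation: [3.141, -0.0, 1.472]
force: [-0.6, 0.6, 7.6]
gripper_width: 0.0148
gripper_force: 58.4
```

Call:
move_arm:
  commands: [1, 0, 0, 20, 0, 1, 0, 0, 75, 0, 1, 0, 0, 125, 0, 1, 6, 50, 125, 0, 1, 12, 100, 125, 0, 1, 18, 150, 125, 0, 1, 24, 200, 125, 0, 1, 30, 250, 110, 0, 1, 35, 283, 80, 0, 1, 35, 283, 80, 0]

```text
time_s: 13.48
eef_pos: [0.5844, 0.0588, 0.1271]
orientation: [-3.139, 0.0, 1.476]
force: [0.6, -1.5, 0.9]
gripper_width: 0.0149
gripper_force: 59.0
```

Call:
move_arm:
  commands: [1, 0, 0, 0, 0, 1, 0, 0, 0, 0, 1, 0, 0, 0, 0]

```text
time_s: 13.85
eef_pos: [0.5855, 0.055, 0.1288]
orientation: [3.141, -0.0, 1.47]
force: [-0.5, -0.1, -0.6]
gripper_width: 0.0151
gripper_force: 59.0
```

Run:
```python
from h import *
np.set_printoptions(precision=4,suppress=True)
s=robot.get_state();print(s["time_s"],s["eef_pos"],s["orientation"],s["force"])
def crop(im,x,y,w,h,k):
    c=cv2.resize(im[y:y+h,x:x+w],None,fx=k,fy=k,interpolation=cv2.INTER_CUBIC)
    for u in range((x+9)//10*10,x+w,10):
        cv2.line(c,((u-x)*k,0),((u-x)*k,8),(0,255,255),1)
        if u%20==0: cv2.putText(c,str(u),((u-x)*k,22),0,.4,(0,0,255),1)
    for v in range((y+9)//10*10,y+h,10):
        cv2.line(c,(0,(v-y)*k),(8,(v-y)*k),(0,255,255),1)
        if v%20==0: cv2.putText(c,str(v),(10,(v-y)*k+4),0,.4,(0,0,255),1)
    return c
c=cam("wrist");w=robot.read_camera("wrist");a=robot.read_camera("scene")
foot=s["eef_pos"]-[0,0,.0386]
X=[foot,foot+[0,0,.008],(.5857,.0537,.066)]
print(proj(c,X),proj(cam("scene"),X))
u=proj(c,X[0])[0].astype(int)
cv2.imwrite("pics/h3.png",np.hstack([crop(w,u[0]-40,u[1]-60,80,120,5),crop(a,345,200,75,120,5)]))
```

```text
13.85 [0.5855 0.055  0.1288] [ 3.1407 -0.0004  1.4704] [-0.4545 -0.0572 -0.6173]
[[320.4156 270.7788]
 [320.434  276.4653]
 [320.8245 257.9654]] [[377.8221 245.9683]
 [378.1469 242.4226]
 [376.1346 256.2671]]
```

View pics/h3.png

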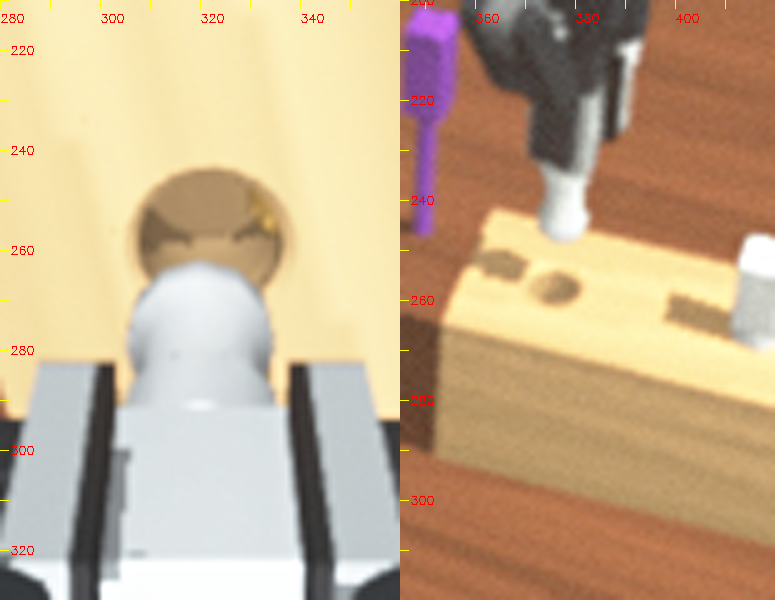

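Wrist crop: foot centre about x = 317.6, bore centre about 320, which is +1.4 mm in x; y agrees within 0.5 mm. The scene crop supports this.

Call:
move_arm:
  commands: [1, 1.4, 0.2, -5, 0, 1, 1.4, 0.2, -12, 0, 1, 1.4, 0.2, -18, 0, 1, 1.4, 0.2, -21, 0, 1, 1.4, 0.2, -24, 0, 1, 1.4, 0.2, -27, 0, 1, 1.4, 0.2, -28, 0, 1, 1.4, 0.2, -28, 0]

```text
time_s: 14.95
eef_pos: [0.5867, 0.0559, 0.1]
orientation: [-3.142, 0.0, 1.472]
force: [-0.7, -0.8, -0.3]
gripper_width: 0.0147
gripper_force: 59.1
```

Call:
move_arm:
  commands: [1, 0, 0, -1.5, 0, 1, 0, 0, -3, 0, 1, 0, 0, -4, 0, 1, 0, 0, -4, 0]

```text
time_s: 15.45
eef_pos: [0.5867, 0.056, 0.0959]
orientation: [-3.142, 0.0, 1.472]
force: [0.1, -1.7, -1.3]
gripper_width: 0.015
gripper_force: 59.0
```

Call:
move_arm:
  commands: [1, 0, 0, -1.5, 0, 1, 0, 0, -3, 0, 1, 0, 0, -4.5, 0, 1, 0, 0, -6, 0, 1, 0, 0, -6, 0]

```text
time_s: 16.08
eef_pos: [0.5863, 0.056, 0.0898]
orientation: [-3.141, 0.0, 1.472]
force: [-2.1, -2.8, 1.2]
gripper_width: 0.0151
gripper_force: 59.5
```

Call:
move_arm:
  commands: [1, 0, -0.5, -1.5, 0, 1, 0, -0.5, -3, 0, 1, 0, -0.5, -4.5, 0, 1, 0, -0.5, -6, 0, 1, 0, -0.5, -6, 0]

```text
time_s: 16.7
eef_pos: [0.5863, 0.0557, 0.0836]
orientation: [-3.141, 0.0, 1.472]
force: [-4.6, 0.3, -3.2]
gripper_width: 0.0148
gripper_force: 58.8
```

Call:
move_arm:
  commands: [1, 0, 0, -2, 0, 1, 0, 0, -4, 0, 1, 0, 0, -6, 0, 1, 0, 0, -6, 0]

```text
time_s: 17.2
eef_pos: [0.5867, 0.0555, 0.0778]
orientation: [-3.141, 0.0, 1.472]
force: [-3.4, -0.0, -2.6]
gripper_width: 0.015
gripper_force: 59.1
```

Past the catch. The bottom is expected at TCP z of about 0.0746.

Call:
move_arm:
  commands: [1, 0, 0, -1, 0, 1, 0, 0, -2, 0, 1, 0, 0, -3, 0, 1, 0, 0, -3, 0, 1, 0, 0, -3, 0]

```text
time_s: 17.82
eef_pos: [0.5866, 0.0555, 0.075]
orientation: [-3.141, 0.0, 1.472]
force: [-4.3, -0.6, -1.3]
gripper_width: 0.0147
gripper_force: 59.1
```

Call:
move_arm:
  commands: [1, 0, 0, -0.7, 0, 1, 0, 0, -1.2, 0, 1, 0, 0, -1.2, 0, 1, 0, 0, -1.2, 0]

```text
time_s: 18.32
eef_pos: [0.5869, 0.0555, 0.0745]
orientation: [3.141, -0.001, 1.472]
force: [-8.1, 0.1, 12.0]
gripper_width: 0.0149
gripper_force: 61.1
```

On the bottom with 12 N. Releasing and retreating.

Call:
move_arm:
  commands: [0.7, 0, 0, 1, 0, 0.4, 0, 0, 1, 0, 0, 0, 0, 1, 0, 0, 0, 0, 1, 0, 0, 0, 0, 1, 0, 0, 0, 0, 40, 0, 0, 0, 0, 90, 0, 0, -10, 0, 150, 0, 0, -40, 50, 170, 0, 0, -40, 50, 170, 0]

```text
time_s: 19.58
eef_pos: [0.5457, 0.1099, 0.2453]
orientation: [3.14, -0.003, 1.478]
force: [0.3, 0.3, -0.6]
gripper_width: 0.0855
gripper_force: 0.0
```

Run:
```python
from h import *
s=robot.get_state();print(s["time_s"],s["eef_pos"],s["force"])
w=robot.read_camera("top");a=robot.read_camera("scene")
k=lambda im,x,y,w,h,f:cv2.resize(im[y:y+h,x:x+w],(800,300),interpolation=cv2.INTER_CUBIC)
cv2.imwrite("pics/f.png",cv2.resize(a[160:325,195:485],None,fx=2.7,fy=2.7,interpolation=cv2.INTER_CUBIC))
S=cam("scene");print(proj(S,[(.5857,.0537,.102),(.5783,.1236,.102)]))
```

```text
19.575 [0.54573383 0.10994953 0.24533755] [ 0.34222021  0.2828007  -0.61642794]
[[377.55594452 240.53902747]
 [419.28787138 250.64387777]]
```

View pics/f.png

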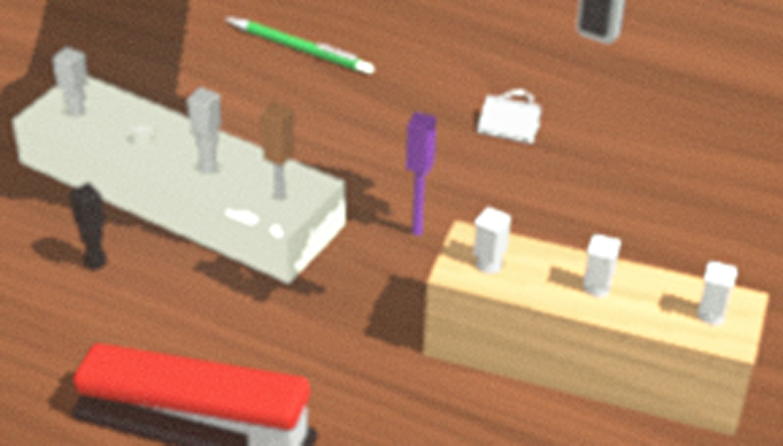

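The picture shows the peg top at scene (377,240), where (377.6,240.5) was predicted, so it is level with the fixed pegs. The rod and the other two pegs are standing in the tray.

```bash
python3 -c "
from bench import robot
print(robot.finish_job())"
```

```text
the job is handed in; nothing more can be done
None
```

The bore measured 30 mm deep; the rod is back in its well, peg_short is pressed home level with the fixed pegs, and the job is handed in (no verdict was returned).

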